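# Refit the drive collar of the roti dough kneader

### The job

The bowl is off the dough kneader and its drive collar has to go back on. First turn the speed knob back to zero, then turn the bare shaft with your fingers until its flat faces the gap in the bowl seat, then slide the collar over the shaft with its set-screw on the flat and push it down on the springy seal until the seal is squeezed in by about 6 mm. Finish like that, still holding the collar down and not letting go, so that I can tighten the screw through the gap; leave the jar, the red bowl and the spatula where they are.

Things in the scene. Friction and masses are not known exactly. Their poses are not given: they have to be found in the camera images.
- kneader: Dough kneader base, bowl off, fixed. Origin at counter level on the shaft axis; front = -x. White housing x -125 to 125, y -215 to 115 mm, steel deck 100 mm high. Round the shaft: bowl seat ring, radius 75 to 85 mm, 12 mm high, with a 60 mm gap at the front, whence a dark trough runs to the front edge; bearing cap 68 mm across, 6 mm high.
- speed_knob (a joint): Speed knob on the deck, at x -30, y -160 mm of the kneader, upright axis. In rad, growing clockwise from above; 0 = pointer on the zero mark (the dial's one long mark, on the knob's far, +x side), that is along the kneader's +x. It also turns past zero (range -0.6 to 2.4), stays where it is left and takes about 0.04 N m.
- knob_top (a point): Middle of the knob's top, on its axis, 131 mm above the counter; its +x is the pointer direction. The knob is a bar 50 mm long (along the pointer), 14 mm wide, 23 mm high, on a round skirt 56 mm across and 8 mm high. A white line on the bar and a white dot on the skirt mark the pointer end.
- drive_shaft (a joint): Turning of the upright steel drive shaft, rad, growing counter-clockwise seen from above; 0 = its flat faces the front gap, the kneader's -x. It turns stiffly (about 0.06 N m) and stays where it is left.
- shaft_top (a point): Centre of the shaft's top end, 174 mm above the counter; turns with the shaft, its -x is where the flat faces. Shaft 24 mm in diameter with one flat along its whole length, 7 mm from the axis: 19 mm across the flat, 24 mm across the round. The top 5 mm are coned to 17 mm diameter. It stands 46 mm out of the seal.
- shaft_seal (a joint): Springy seal head round the foot of the shaft, 40 mm in diameter: how far it is pushed down, in m; 0 = up (its top 128 mm above the counter), 0.008 = bottomed. It starts to give at 4 N and takes 8.4 N at 6 mm and 10 N at 8 mm; it springs back when let go.
- collar_center (a point): Centre of the loose drive collar, an upright aluminium ring 48 mm across, bore 27 mm, 36 mm high (point is 18 mm above its underside, on the axis), about 0.22 kg, on the counter right of the kneader. Two lugs 14 mm wide, 8 mm high on its top rim at +x and -x. +x points away from the set-screw, z up; the +y and -y sides are free to grip.
- collar_screw (a point): Outer end of the collar's set-screw, 32 mm from the collar's axis along its -x, 12 mm above its underside. The screw is 9 mm thick and stands 8 mm out of the ring; inside, its tip (6 mm wide) reaches to 8 mm from the axis, so the collar passes over the shaft only with the screw over the flat (within about 0.25 rad).
- jar: Closed glass jar with hinged lid and clasp, 92 mm in diameter, 120 mm high, bystander. Origin at the centre of its underside.
- red_bowl: Red plastic bowl, 156 mm across, 65 mm high, bystander. Origin at the centre of its underside.
- spatula: Bamboo spatula lying on the counter between kneader and griddle, 285 mm long along its x, bystander. Origin 150 mm from the handle end, on its underside.
Mind the look-alikes: they are no part of the job. Of the things that look like the part that bears collar_center, take the one that is farthest to the robot's left at the start.

How it is judged (in metres and radians):
On the way, in this order (a step that is already met when the one before it is completed fails the run):
1. the speed knob reads zero (value of joint speed_knob between -0.12 and 0.12 rad), for 0.2 s.
2. the bare shaft's flat faces the gap (value of joint drive_shaft between -0.17 and 0.17 rad and horizontal distance between collar_center and shaft_top above 0.06 m), for 0.2 s.
At the end, for the whole second after the job is handed in: Knob within 0.12 rad of zero; flat within 0.2 rad of the gap; collar on the shaft (axes within 5 mm, tilt under 0.1 rad), set-screw over the flat (its outer end within 8 mm sideways), held by the fingers (over 2 N) with the seal pushed in more than 4 mm (all of step 1 and value of joint drive_shaft between -0.2 and 0.2 rad and horizontal distance between collar_center and shaft_top below 0.005 m and angle between collar_center's own z axis and vertical below 0.1 rad and x of collar_screw in the frame of shaft_top below -0.025 m and y of collar_screw in the frame of shaft_top between -0.008 and 0.008 m and z of collar_center in the frame of shaft_top below -0.03 m and value of joint shaft_seal above 0.004 m and contact force between the fingers and collar above 2 N); the arm keeps its last pose, push and grip.
It fails at once if the jar is moved by more than 30 mm (distance of jar from where it was at the start of the episode above 0.03 m).
It fails at once if the red bowl is moved by more than 30 mm (distance of red_bowl from where it was at the start of the episode above 0.03 m).
It fails at once if the spatula is moved by more than 30 mm (distance of spatula from where it was at the start of the episode above 0.03 m).
It also fails if it takes over 56 s, if anything falls off the work surface, if the arm or the gripper's body presses on something with over 40 N, if the wrist force passes 120 N, or if a joint passes its speed limit or range.

### The arm

A 7-joint arm with a two-finger parallel gripper is mounted at the origin on the work surface. World frame = base frame: x ahead of the robot, y to its left, z up, the work surface at z = 0. Lengths are in m, angles in degrees, forces in N, time in s.
With the tool pointing down it reaches from about 0.4 to 0.85 m from the base axis. Payload 10.4 kg.
Tool frame: the origin (TCP) lies at the very end of the fingers, on their centre line; the grasp point (between the pads) lies 19 mm behind it; z points along the fingers, y is the direction in which the jaws open and shut (so a half turn about z gives the same grasp; the last joint's range is limited). The gripper opens to 87 mm and grips with 3 to 60 N. Pads are 19 mm wide; open, the fingers measure 117 mm over their backs; the gripper's body (75 mm by 190 mm) begins 51 mm behind the grasp point.
Start: joints at [71.356, 19.034, -3.707, 83.658, 1.238, 77.344, -5.071], TCP at [0.186, -0.597, 0.223] pointing down, gripper open.
Joint ranges: [-148.97, 148.97], [-28.65, 121.19], [-84.17, 76.75], [9.2, 138.47], [-72.65, 252.65], [3.7, 117.97], [-149.18, 149.18]. Speed limits (degrees/s): [127.2, 127.2, 159.86, 159.86, 180, 180, 180].

### API

Orientations are given as [roll, pitch, yaw] about the fixed x, y, z axes, in that order (R = Rz(yaw) Ry(pitch) Rx(roll)).
In Python, from station import ctrl gives the robot as it stands.
- The arm moves only by the shell command python3 -m creep 'ROWS' [OPENING] [FORCE]. ROWS is JSON, one flat list of numbers, 4 for each row, row after row: the shift along the tool's x, y, z in mm, then the turn about the tool's z in degrees. In form: [tx, ty, tz, twist, tx, ty, tz, twist, ...]. A call has 1 to 5 rows; each row shifts and turns the pose as measured when the row begins, along the tool's axes as they then stand; what a row does not reach is not made up. A row lasts 1/10 s, in which the tool goes at most 50 mm and 8.59 degrees, less where a joint would pass 70% of its speed; a pose out of reach is approached as far as the arm can. A call is refused whole if a number of a shift passes 50 or a number of a turn 8.59, either way. A call with a gripper value outside its range is refused whole. OPENING is the opening, from 0 (shut) to 1 (fully open), set as the call begins (- or left out, the last holds). The fingers move at their own pace and stop on an object; FORCE is the grip in N (left out, the last holds). Time passes only in rows, so rows that do not move let the fingers close. It gives the time, the measured TCP pose, the force and the opening at its end, in the units of the state.
- ctrl.get_state(): the state, without advancing time (a new reading comes with each control period).
- ctrl.capture(name): name is "side" or "top" or "wrist"; returns a dict with "color" (400x640x3 uint8, red, green, blue), "mtx" (3x3 intrinsics, pixels), "k1" (the pictures are not rectified: a ray, as slopes to the right and down, at radius r is drawn at 1 + k1 r^2 times it, then the intrinsics apply), "pose" (4x4, takes a point from camera to world coordinates); the wrist camera has in their place "hand_eye" (4x4, takes a point from camera to tool coordinates, whose origin is the TCP and whose axes are the flange's). Camera axes: x right, y up, looking along -z (the intrinsics and any distortion apply to the point x, -y, -z); pixel columns grow to the right and rows downward; lengths in m; the calibration is good to about 2 mm. A picture is of the moment at which its call begins: read the wrist's pose just before it. There is no depth.
- ctrl.finish_job(): hands the job in, once; it reports no verdict.
The state is a dict: "clock": time; "joints": joint angles; "dq": joint speeds; "joint_torque": joint torques, N m; "eef_pos": TCP position; "ee_rot": TCP orientation; "ft_force": force on the tool from outside, world axes, zero at the start; "wrist_torque": the same for the moment, N m; "opening": finger opening in m.
Only numpy, scipy, OpenCV 4.12 (cv2) and the standard library are available. Lean on these libraries where they do the work, as an engineer would, in place of code of your own. Each camera call takes 0.05 s, during which the arm holds its last target.

## Working session

There is one attempt and no reset: what is moved stays moved. The work goes in short steps, Python scripts to look and compute and a shell command to move; the robot and the scene stay as the last step left them, time stands still between calls to the robot, and variables do not carry over. Pictures are saved under pics/ and viewed, and the job is handed in when it is done.

```bash
ls; mkdir -p pics
cat > h.py <<'E'
import numpy as np, cv2
from scipy.spatial.transform import Rotation as R
from station import ctrl
def cap(n,fn=None):
    s=ctrl.get_state(); c=ctrl.capture(n)
    if n=="wrist":
        T=np.eye(4);T[:3,:3]=R.from_euler('xyz',s['ee_rot'],degrees=True).as_matrix();T[:3,3]=s['eef_pos']
        c['pose']=T@np.array(c['hand_eye'])
    c['pose']=np.array(c['pose']);c['mtx']=np.array(c['mtx'])
    if fn: cv2.imwrite('pics/'+fn+'.png',c['color'][:,:,::-1])
    np.savez('last_%s.npz'%n,color=c['color'],pose=c['pose'],mtx=c['mtx'],k1=c['k1'])
    return c
def load(n):
    return dict(np.load('last_%s.npz'%n))
def ray(c,u,v):
    K=c['mtx'];xd=np.array([(u-K[0,2])/K[0,0],(v-K[1,2])/K[1,1]])
    x=xd.copy()
    for _ in range(50): x=xd/(1+c['k1']*(x@x))
    d=c['pose'][:3,:3]@np.array([x[0],-x[1],-1.]);return c['pose'][:3,3],d
def onz(c,u,v,z):
    o,d=ray(c,u,v);return o+d*(z-o[2])/d[2]
def proj(c,P):
    p=np.linalg.inv(c['pose'])@np.append(P,1);x=np.array([p[0],-p[1]])/-p[2]
    x=x*(1+c['k1']*(x@x));K=c['mtx'];return np.array([K[0,0]*x[0]+K[0,2],K[1,1]*x[1]+K[1,2]])
def tri(a,ua,b,ub):
    o1,d1=ray(a,*ua);o2,d2=ray(b,*ub)
    A=np.c_[d1,-d2];t=np.linalg.lstsq(A,o2-o1,rcond=None)[0]
    p,q=o1+d1*t[0],o2+d2*t[1];return (p+q)/2,np.linalg.norm(p-q)
def crop(c,x0,y0,x1,y1,s,fn):
    im=c['color'][y0:y1,x0:x1,::-1];cv2.imwrite('pics/'+fn+'.png',cv2.resize(im,None,fx=s,fy=s,interpolation=cv2.INTER_CUBIC))
E
python3 - <<'E'
from h import *
print(ctrl.get_state())
for n in("side","top","wrist"):
    c=cap(n,n+'0');print(n,c['pose'].round(3),c['mtx'],c['k1'])
E
```

```text
pics
{'clock': 0.0, 'joints': array([71.35492104, 19.07193869, -3.70547044, 83.70447995,  1.23846002,
       77.34472708, -5.07265805]), 'dq': array([ 0.03580668, -0.02752475,  0.06550258, -0.03166812,  0.05957118,
       -0.03091622,  0.16954446]), 'joint_torque': array([-1.67704606e-03, -6.23262119e+01,  2.33436510e-02, -3.89899492e+01,
       -6.16274960e-02,  3.95147467e-02,  1.19635720e-04]), 'eef_pos': array([ 0.18624103, -0.59620418,  0.22176699]), 'ee_rot': array([-1.79918879e+02,  5.14759789e-03,  1.73481024e+01]), 'ft_force': array([-0.10280443, -0.52326001, -0.65689924]), 'wrist_torque': array([-0.02135849, -0.00275477,  0.05199149]), 'opening': 0.08722331967905173}
side [[ 0.992  0.082 -0.092  0.368]
 [-0.122  0.553 -0.824 -1.077]
 [-0.017  0.829  0.559  0.816]
 [ 0.     0.     0.     1.   ]] [[433.73871588   0.         314.22657822]
 [  0.         433.73871588 199.33593823]
 [  0.           0.           1.        ]] -0.022109548458613355
top [[-0.019  0.994 -0.111  0.351]
 [-1.    -0.021 -0.008 -0.063]
 [-0.011  0.111  0.994  1.324]
 [ 0.     0.     0.     1.   ]] [[454.70633325   0.         320.00938797]
 [  0.         454.70633325 204.04992105]
 [  0.           0.           1.        ]] -0.07912657650144084
wrist [[ 0.299  0.92   0.255  0.255]
 [-0.954  0.288  0.08  -0.574]
 [-0.    -0.267  0.964  0.384]
 [ 0.     0.     0.     1.   ]] [[343.19809934   0.         318.23044297]
 [  0.         343.19809934 203.54451608]
 [  0.           0.           1.        ]] 0.011539595486516344
```

View pics/top0.png

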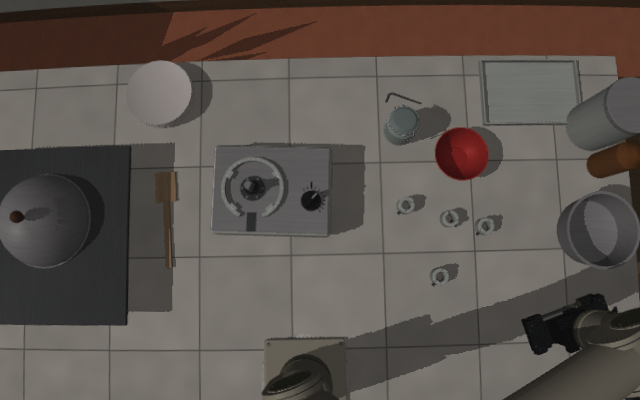

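View pics/side0.png

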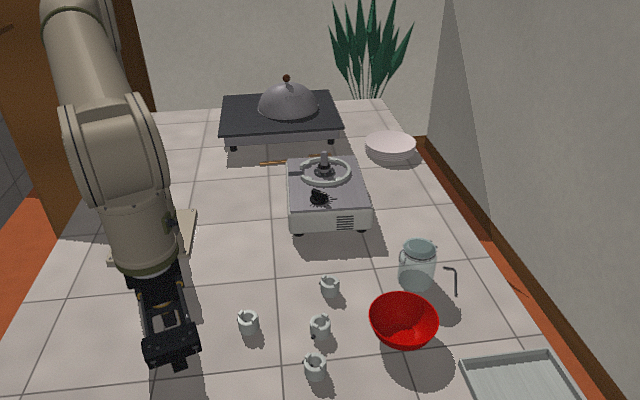

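View pics/wrist0.png

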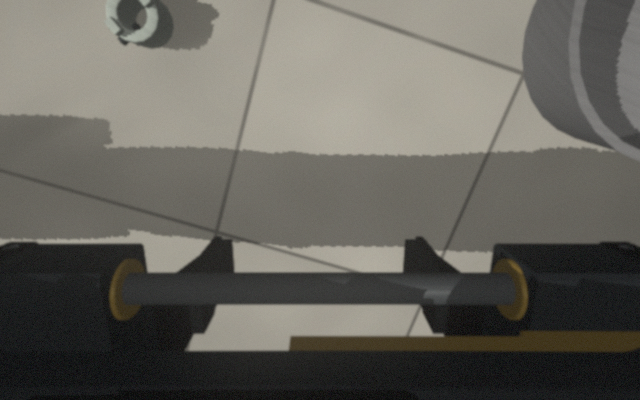

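The top view has +x up and +y to the left. There are four collar look-alikes, at top pixels (405,205), (449,218), (485,226) and (439,277). The robot's left is +y, so the leftmost, (405,205), is the one meant. I'll confirm it with enlarged crops.

Run:
```python
from h import *
t=load('top');s=load('side')
for p in[(405,205),(449,218),(485,226),(439,277)]: print(p,onz(t,*p,0.036).round(3))
crop(t,205,140,505,290,2.6,'t_big')
crop(t,385,185,425,225,12,'t_col')
crop(t,210,140,335,240,6,'t_kn')
crop(s,280,150,380,300,5,'s_kn')
```

```text
(405, 205) [ 0.487 -0.295  0.036]
(449, 218) [ 0.447 -0.419  0.036]
(485, 226) [ 0.422 -0.522  0.036]
(439, 277) [ 0.282 -0.383  0.036]
```

View pics/t_col.png

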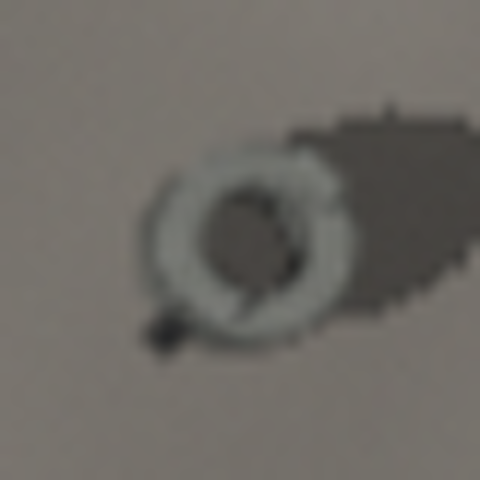

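View pics/t_kn.png

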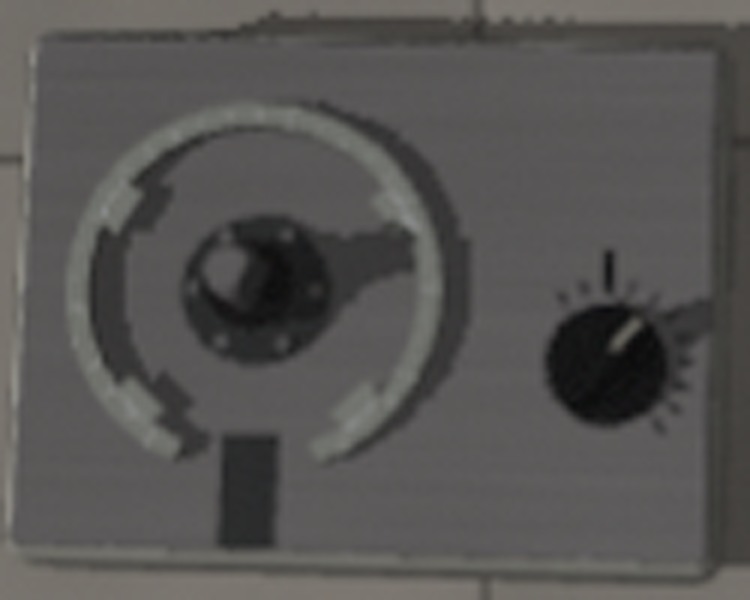

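View pics/s_kn.png

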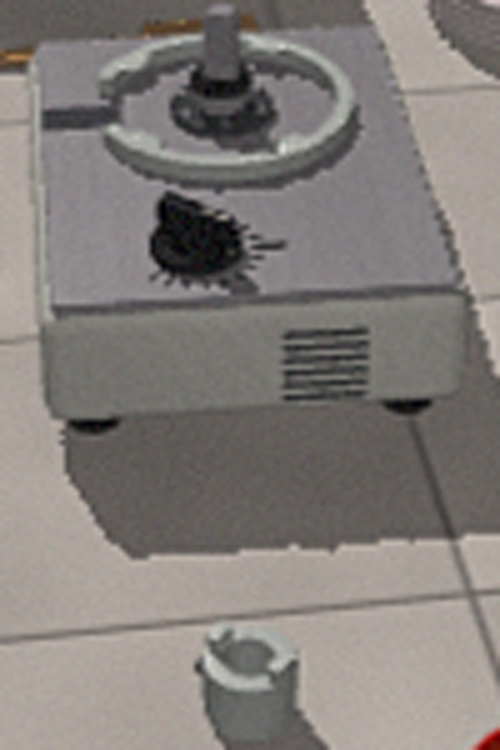

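The leftmost collar's ring centre is at top pixel (405.3,204.5), and its dark screw is at about (398.5,212.5), towards -x,+y. The knob at (311,201) points about 35° clockwise of the long mark at (311.5,185). Next I'll measure positions.

Run:
```python
from h import *
t=load('top');s=load('side')
f=lambda x,y:(210+x/6-.5+1/12,140+y/6-.5+1/12)
cor=[f(43,37),f(718,48),f(708,577),f(13,548)]
P=np.array([onz(t,*p,0.1) for p in cor]);print(P.round(4))
for i in range(4): print(np.linalg.norm(P[i]-P[(i+1)%4]).round(4), np.degrees(np.arctan2(*(P[(i+1)%4]-P[i])[[1,0]])).round(2))
print('center ->', P.mean(0), )
# ring mask
im=t['color'];hsv=cv2.cvtColor(im,cv2.COLOR_RGB2HSV)
g=im.min(2);m=(g>112).astype(np.uint8);m[:, :218]=0;m[:,288:]=0;m[:152]=0;m[222:]=0
ys,xs=np.nonzero(m);W=np.array([onz(t,x,y,.112)[:2] for x,y in zip(xs,ys)])
from scipy.optimize import least_squares
r=least_squares(lambda q:np.hypot(*(W-q[:2]).T)-q[2],[.5,.08,.08],loss='soft_l1',f_scale=.003);print('ring',r.x,len(xs))
# knob skirt, dark
m=(im.max(2)<45).astype(np.uint8);m2=m.copy();m2[:,:298]=0;m2[:,323:]=0;m2[:188]=0;m2[213:]=0
m2=cv2.morphologyEx(m2,cv2.MORPH_OPEN,np.ones((5,5),np.uint8));print('knob',cv2.moments(m2,True)['m10']/m2.sum(),cv2.moments(m2,True)['m01']/m2.sum(),m2.sum(),np.sqrt(m2.sum()/np.pi))
print('knob xy',onz(t,311,201,.108),'mark', onz(t,*f(608,270),.1))
print('line', onz(t,*f(640,322),.131),onz(t,*f(612,350),.131),onz(t,*f(605,365),.131))
print('shaft top', onz(t,*f(225,268),.174))
print('collar',onz(t,*f(0,0),0))
h=lambda x,y:(385+x/12-.5,185+y/12-.5)
print('col',onz(t,*h(253,243),.036),onz(t,*h(165,332),.012))
```

```text
[[ 0.6563  0.2301  0.1   ]
 [ 0.6436 -0.0813  0.1   ]
 [ 0.4017 -0.0715  0.1   ]
 [ 0.4207  0.2421  0.1   ]]
0.3117 -92.34
0.2421 177.69
0.3142 86.54
0.236 -2.92
center -> [0.53058636 0.07985535 0.1       ]
ring [0.53571894 0.13134685 0.07834232] 126
knob 310.518115942029 200.8804347826087 276 9.373021315815206
knob xy [ 0.49576689 -0.02878187  0.108     ] mark [ 0.54174858 -0.02910432  0.1       ]
line [ 0.51340301 -0.04369223  0.131     ] [ 0.5012064  -0.03111516  0.131     ] [ 0.49460988 -0.02791411  0.131     ]
shaft top [0.53463778 0.13283554 0.174     ]
collar [0.70087437 0.27603677 0.        ]
col [ 0.48800627 -0.29637623  0.036     ] [ 0.46937719 -0.27851571  0.012     ]
```

```bash
python3 -m creep '[35,-34,0,0,35,-34,0,0,35,-34,0,0,35,-34,0,0,35,-34,0,0]' 0.6; python3 -m creep '[35,-34,0,0,35,-34,0,0,35,-34,0,0,35,-34,0,0,35,-34,0,0]'
```

```text
clock: 0.65
eef_pos: [0.3007, -0.38, 0.2186]
ee_rot: [-179.8, 0.2, 16.7]
ft_force: [0.3, 0.3, 0.5]
opening: 0.0565
clock: 1.15
eef_pos: [0.4201, -0.1605, 0.2184]
ee_rot: [-179.9, 0.2, 16.6]
ft_force: [1.2, -0.7, 0.1]
opening: 0.0525
```

Run:
```python
from h import *
c=cap('wrist','w1');print(c['pose'].round(3));print(ctrl.get_state()['joints'].round(1))
```

```text
[[ 0.287  0.922  0.26   0.489]
 [-0.958  0.276  0.077 -0.139]
 [-0.001 -0.271  0.963  0.381]
 [ 0.     0.     0.     1.   ]]
[ 44.   -1.5 -29.1 107.5  -0.9  74.  -57.7]
```

View pics/w1.png

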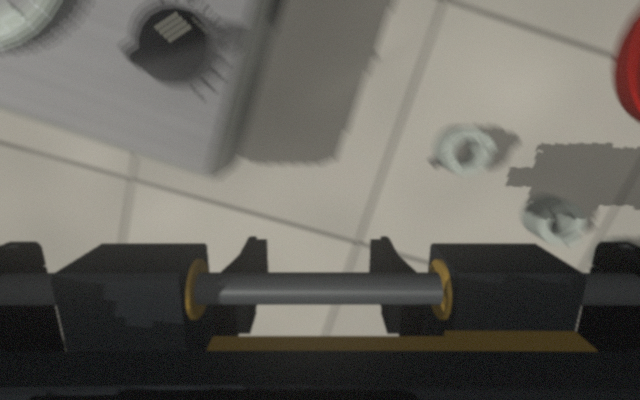

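```bash
python3 -m creep '[15,-44,0,0,15,-44,0,0,15,-44,0,0,0,0,0,8.5,0,0,0,8.5]'; python3 -m creep '[0,0,0,1.5,0,0,0,0]';python3 - <<'E'
from h import *
w=load('wrist')
crop(w,400,100,540,200,5,'w1c')
c=cap('wrist','w2');print(ctrl.get_state()['joints'].round(1))
crop(c,0,0,400,230,2,'w2c')
E
```

```text
clock: 1.7
eef_pos: [0.4272, -0.0106, 0.2187]
ee_rot: [-179.9, 0.1, 0.2]
ft_force: [-0.0, -0.6, 0.6]
opening: 0.0524
clock: 1.9
eef_pos: [0.4269, -0.0097, 0.2186]
ee_rot: [-179.9, 0.2, -1.5]
ft_force: [-0.9, -0.4, -0.0]
opening: 0.0519
[ 37.2  -4.9 -39.1 109.9  -3.4  74.  -92.4]
```

View pics/w2.png

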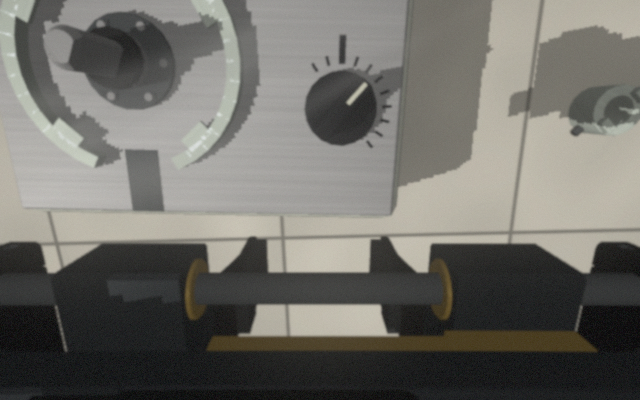

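View pics/w1c.png

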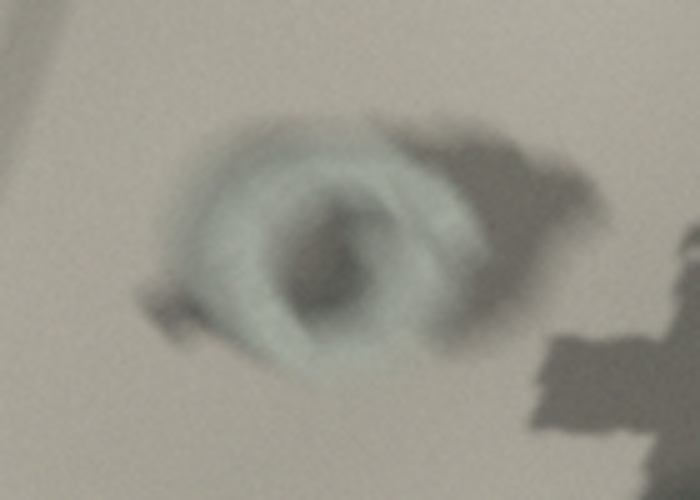

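View pics/w2c.png

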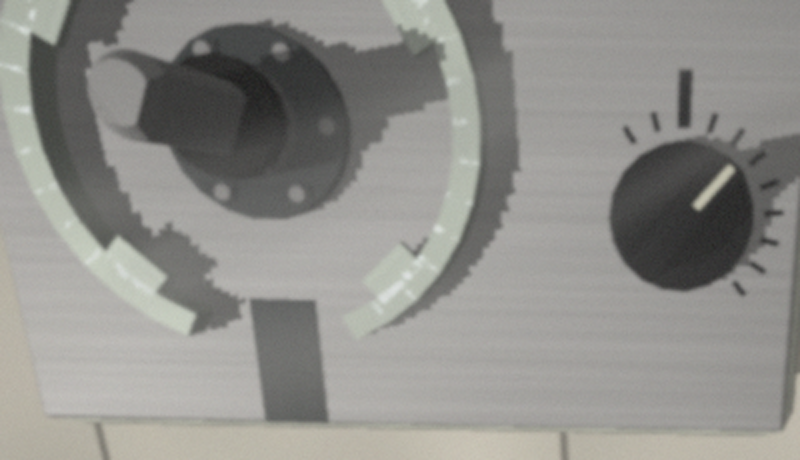

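Run:
```python
from h import *
c=load('wrist');
# knob line ends, skirt
crop(c,295,25,405,155,5,'w2k');crop(c,30,0,190,110,5,'w2s')
```

```text
(no output)
```

View pics/w2k.png

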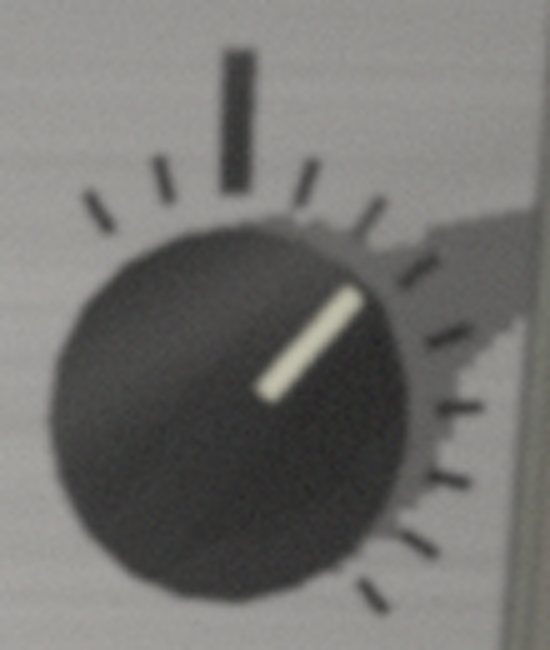

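View pics/w2s.png

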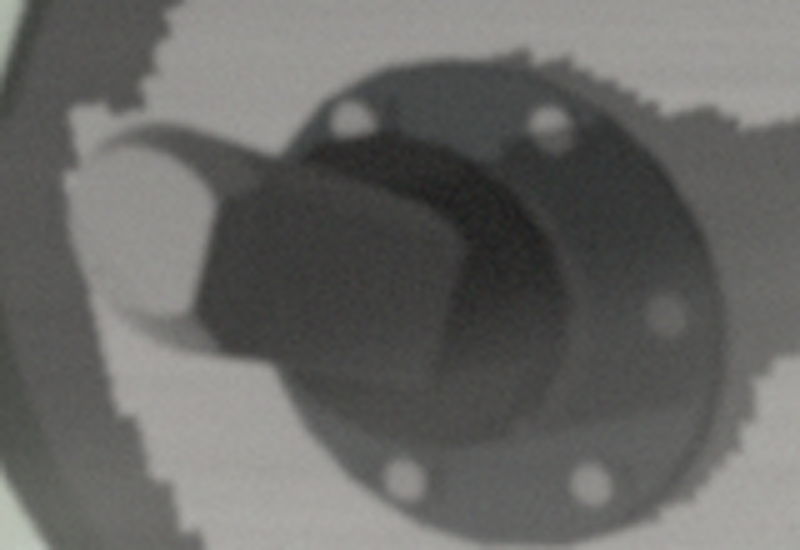

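The wrist view shows the shaft top centred near (60,47), with its flat facing image right (about -y), so it needs about a -80° turn. The knob line runs from (347,104) to (366,83). Next I'll get numbers.

Run:
```python
from h import *
c=load('wrist');ang=lambda a,b:np.degrees(np.arctan2(*(b-a)[[1,0]]))
k=lambda x,y:(295+x/5-.4,25+y/5-.4)
a,b=onz(c,*k(268,395),.131),onz(c,*k(353,292),.131);print('line',a,b,ang(a,b))
m1,m2=onz(c,*k(235,193),.1),onz(c,*k(239,50),.1);print('mark',m1,m2,ang(m1,m2))
pts=[onz(c,*k(x,y),.108)[:2] for x,y in[(50,415),(410,415),(230,600),(100,300),(110,550),(350,560),(160,245)]]
from scipy.optimize import least_squares
P=np.array(pts);r=least_squares(lambda q:np.hypot(*(P-q[:2]).T)-.028,[.5,-.03]);print('skirt',r.x,r.fun.round(4))
s=lambda x,y:(30+x/5-.4,0+y/5-.4)
a,b=onz(c,*s(217,205),.174),onz(c,*s(195,318),.174);print('flat edge',a,b,ang(b,a)-90,np.linalg.norm(a-b))
# cap bearing circle r=.034 z=.106
P=np.array([onz(c,*s(x,y),.106)[:2] for x,y in[(440,60),(600,130),(700,230),(722,330),(690,440),(620,510),(520,545),(420,520),(345,465)]])
r=least_squares(lambda q:np.hypot(*(P-q[:2]).T)-q[2],[.5,.13,.034]);print('cap',r.x,r.fun.round(4))
P=np.array([onz(c,*s(x,y),.174)[:2] for x,y in[(70,215),(80,180),(85,260),(110,310),(140,333)]])
r=least_squares(lambda q:np.hypot(*(P-q[:2]).T)-.0085,[.5,.13]);print('shafttop?',r.x,r.fun.round(4))
# deck front edge
a,b=onz(c,23.5,206.5,.1),onz(c,390,214,.1);print('front',a,b,ang(a,b)+90)
```

```text
line [ 0.50097379 -0.03198537  0.131     ] [ 0.51423634 -0.04369443  0.131     ] -41.440199851308414
mark [ 0.53085516 -0.02957966  0.1       ] [ 0.55062902 -0.03031665  0.1       ] -2.1344658999416217
skirt [ 0.49767254 -0.02877249] [ 0.0003 -0.0012 -0.0007 -0.0011 -0.0006  0.0001 -0.0004]
flat edge [0.53742907 0.12272076 0.174     ] [0.5260097  0.12774578 0.174     ] -113.75158757932869 0.012476100298298315
cap [0.53484122 0.1297683  0.0331071 ] [ 0.0004 -0.0017  0.0012  0.001  -0.0004 -0.0011  0.0002  0.0002  0.0002]
shafttop? [0.53322486 0.13098394] [ 0.0002  0.0007 -0.001   0.0001  0.0007]
front [0.42420485 0.24049735 0.1       ] [ 0.40949647 -0.07010937  0.1       ] -2.7111430310340836
```

```bash
python3 -m creep '[35,8.5,0,0,35,8.5,0,0,0,0,0,-8.5,0,0,0,-8.5,0,0,0,-8.5]' 0.5; for i in 1 ; do python3 -m creep '[0,0,0,-8.5,0,0,0,-8.5,0,0,0,-8.5,0,0,0,-8.5,0,0,0,-8.5]'; python3 -m creep '[0,0,0,-8.5,0,0,0,-8.5,0,0,0,-8.5,0,0,0,-8.5,0,0,0,-8.5]'; done; python3 -m creep '[0,0,0,-8.5,0,0,0,-8.5,0,0,0,-8.5,0,0,0,0]'
```

```text
clock: 2.45
eef_pos: [0.4989, -0.0309, 0.2173]
ee_rot: [-179.8, 0.2, 24.6]
ft_force: [0.4, 0.3, -0.3]
opening: 0.0432
clock: 2.95
eef_pos: [0.4985, -0.0326, 0.2161]
ee_rot: [-179.6, -0.0, 67.6]
ft_force: [-0.0, 0.4, -0.5]
opening: 0.0435
clock: 3.45
eef_pos: [0.498, -0.0343, 0.2152]
ee_rot: [-179.6, -0.3, 110.6]
ft_force: [1.3, -0.4, 0.3]
opening: 0.044
clock: 3.85
eef_pos: [0.4976, -0.0357, 0.2145]
ee_rot: [-179.8, -0.5, 136.6]
ft_force: [0.3, 0.8, 0.5]
opening: 0.0434
```

```bash
cat > goto.py <<'E'
# usage: goto.py x y z yaw : prints the tool-frame shift and twist needed
import sys
from h import *
s=ctrl.get_state();M=R.from_euler('xyz',s['ee_rot'],degrees=True).as_matrix()
t=np.array(list(map(float,sys.argv[1:4])));y=float(sys.argv[4])
tw=-((y-s['ee_rot'][2]+180)%360-180)
print('shift mm',(1000*M.T@(t-s['eef_pos'])).round(1),'twist',round(tw,1),'j7',s['joints'][6].round(1),'t',round(s['clock'],2),'F',s['ft_force'].round(1))
E
python3 goto.py .4975 -.0283 .2187 138.6
```

```text
shift mm [ 5.2  5.3 -4.1] twist -2.0 j7 40.7 t 3.85 F [0.3 0.8 0.5]
```

```bash
python3 -m creep '[5,5,0,-2,0,0,40,0,0,0,30,0,0,0,0,0]'; python3 goto.py .4975 -.0283 .1125 138.6
python3 - <<'E'
from h import *
cap('wrist','w3')
E
```

```text
clock: 4.25
eef_pos: [0.4976, -0.0273, 0.1436]
ee_rot: [-179.9, -0.4, 138.1]
ft_force: [-0.9, -0.5, -0.6]
opening: 0.0434
shift mm [-0.8 -0.7 31.1] twist -0.5 j7 38.3 t 4.25 F [-0.9 -0.5 -0.6]
```

View pics/w3.png

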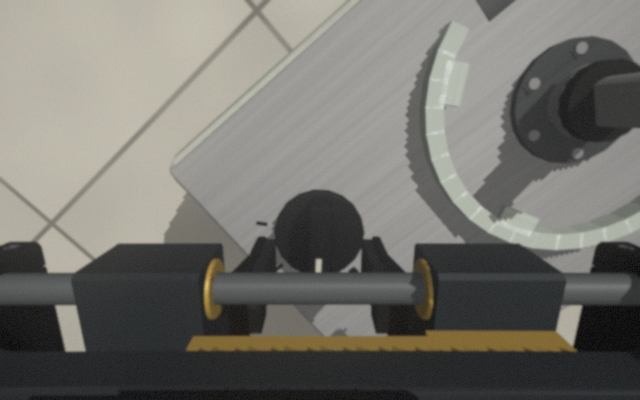

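The wrist view shows the knob centred between the fingers at (319,232), with its white line vertical at (319,265). I'll descend and close.

```bash
python3 -m creep '[-1,-0.5,16,-0.5,0,0,15,0,0,0,0,0]'; python3 -m creep '[0,0,0,0,0,0,0,0,0,0,0,0,0,0,0,0,0,0,0,0]' 0 15;python3 goto.py .4975 -.0283 .1125 177.7
```

```text
clock: 4.6
eef_pos: [0.5007, -0.028, 0.1157]
ee_rot: [179.9, -0.1, 138.6]
ft_force: [-0.2, -0.1, -0.1]
opening: 0.0433
clock: 5.1
eef_pos: [0.5007, -0.0297, 0.1174]
ee_rot: [-179.9, -0.0, 138.5]
ft_force: [-5.2, -3.2, 0.5]
opening: 0.014
shift mm [ 3.3 -1.   4.9] twist -39.2 j7 37.1 t 5.1 F [-5.2 -3.2  0.5]
```

```bash
python3 -m creep '[2,0,0,-7.5,0.5,0,0,-8,0.5,0,0,-8,0,0,0,-8]' 0 15; python3 goto.py .4975 -.0283 .1125 177.7
```

```text
clock: 5.5
eef_pos: [0.501, -0.0287, 0.1175]
ee_rot: [180.0, 0.3, 170.9]
ft_force: [-0.0, 1.3, -2.4]
opening: 0.0141
shift mm [ 3.6 -0.2  5. ] twist -6.8 j7 68.0 t 5.5 F [-0.   1.3 -2.4]
```

```bash
python3 -m creep '[0,0,0,-7,0,0,0,0]'; python3 goto.py .4975 -.0283 .1125 177.7; python3 -m creep '[0,0,0,0,0,0,0,0,0,0,0,0,0,0,0,0]' 0.4;python3 -m creep '[0,0,-50,0,0,0,-30,0,0,0,0,0]'
python3 - <<'E'
from h import *
cap('wrist','w4');c=cap('top');crop(c,280,160,340,220,10,'t4');c=cap('side')
crop(c,280,140,380,240,7,'s4')
E
```

```text
clock: 5.7
eef_pos: [0.501, -0.0284, 0.1175]
ee_rot: [180.0, 0.4, 178.3]
ft_force: [1.1, 0.1, -1.7]
opening: 0.0135
shift mm [ 3.6 -0.   5. ] twist 0.6 j7 75.1 t 5.7 F [ 1.1  0.1 -1.7]
clock: 6.1
eef_pos: [0.5013, -0.0287, 0.118]
ee_rot: [-180.0, 0.4, 177.8]
ft_force: [-0.2, 0.2, -0.1]
opening: 0.0329
clock: 6.4
eef_pos: [0.5, -0.0284, 0.1998]
ee_rot: [179.9, 0.3, 177.6]
ft_force: [0.7, -0.1, 0.5]
opening: 0.0349
```

View pics/w4.png

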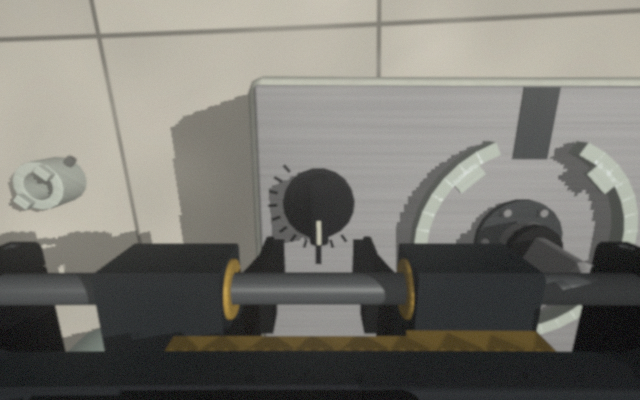

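View pics/t4.png

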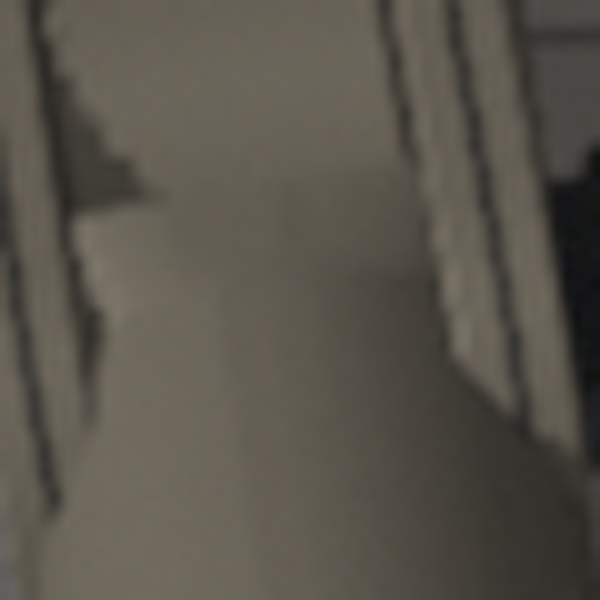

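```bash
python3 goto.py .534 .1305 .205 156.2
```

```text
shift mm [-29.3 160.5  -8.8] twist 21.5 j7 79.0 t 6.55 F [-0.1 -0.6 -0.5]
```

```bash
python3 -m creep '[0,0,-10,0,-7.5,40,0,0,-7.5,40,0,0,-7.5,40,0,0,-7.5,40,0,0]' 0.6;python3 -m creep '[0,0,0,8,0,0,0,8,0,0,0,5.5,0,0,0,0]'; python3 goto.py .534 .1305 .14 156.2;  python3 - <<'E'
from h import *
cap('wrist','w5')
E
```

```text
clock: 7.05
eef_pos: [0.5349, 0.126, 0.2033]
ee_rot: [-179.9, -0.4, 176.8]
ft_force: [1.4, 0.2, 0.6]
opening: 0.0516
clock: 7.45
eef_pos: [0.5328, 0.1349, 0.2012]
ee_rot: [-179.9, -0.8, 155.2]
ft_force: [1.0, 0.0, 0.1]
opening: 0.0523
shift mm [-3.8 -3.4 61.2] twist -1.0 j7 34.8 t 7.45 F [1.  0.  0.1]
```

View pics/w5.png

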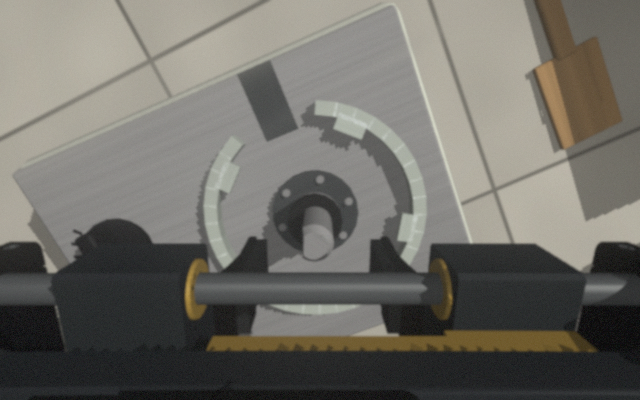

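Run:
```python
from h import *
c=load('wrist');crop(c,260,160,380,270,6,'w5c')
```

```text
(no output)
```

View pics/w5c.png

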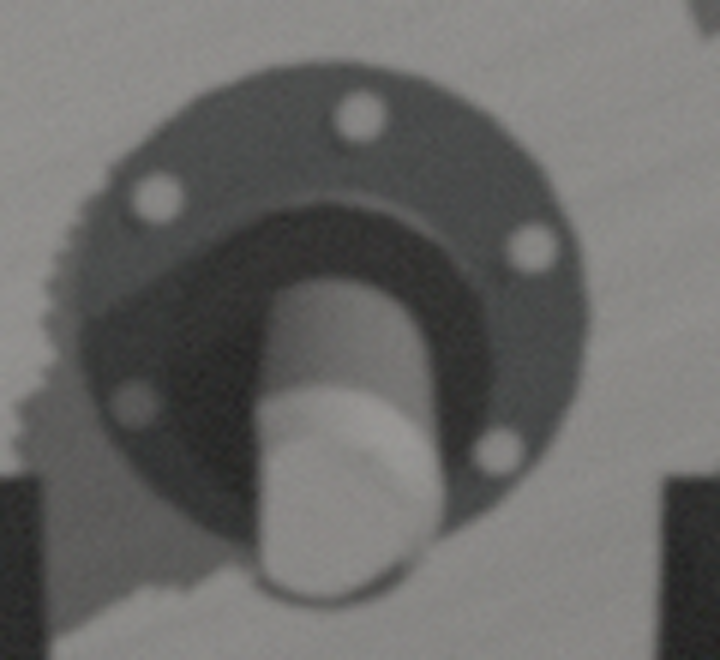

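Run:
```python
from h import *
c=load('wrist');print(onz(c,314,243,.174)); print(onz(c,260+335/6.,160+310/6.,.106))
```

```text
[0.53354288 0.1316744  0.174     ]
[0.53399066 0.13196359 0.106     ]
```

```bash
python3 goto.py .535 .1335 .14 154.5; python3 -m creep '[-2.5,0.5,25,0,0,0,25,0,0,0,10,0,0,0,0,0]'; python3 goto.py .535 .1335 .14 154.5
```

```text
shift mm [-3.5 -0.2 61.2] twist 0.8 j7 34.9 t 7.5 F [-0.2 -0.5 -0.5]
clock: 7.9
eef_pos: [0.5347, 0.1337, 0.1396]
ee_rot: [-179.9, -0.8, 155.9]
ft_force: [-0.9, 0.4, 0.1]
opening: 0.052
shift mm [-0.3 -0.1 -0.4] twist 1.4 j7 33.3 t 7.9 F [-0.9  0.4  0.1]
```

```bash
python3 -m creep '[0,0,0,1,0,0,0,0,0,0,0,0,0,0,0,0,0,0,0,0]' 0 25;  python3 goto.py .535 .1335 .14 87.6
```

```text
clock: 8.4
eef_pos: [0.5362, 0.1338, 0.143]
ee_rot: [-179.9, -0.6, 154.9]
ft_force: [-6.8, -14.4, -1.0]
opening: 0.02
shift mm [ 0.9 -0.7  3. ] twist 67.3 j7 32.5 t 8.4 F [ -6.8 -14.4  -1. ]
```

```bash
python3 -m creep '[0,-1,0,0,-0.3,0,0,8,-0.3,0,0,8,-0.3,0,0,8]';  python3 goto.py .535 .1335 .14 87.6
```

```text
clock: 8.8
eef_pos: [0.5371, 0.1328, 0.143]
ee_rot: [-179.8, -0.6, 130.3]
ft_force: [0.8, 0.2, -3.1]
opening: 0.0181
shift mm [ 1.8 -1.1  3. ] twist 42.7 j7 9.7 t 8.8 F [ 0.8  0.2 -3.1]
```

```bash
python3 -m creep '[-0.3,0,0,8.5,-0.3,0,0,8.5,-0.3,0,0,8.5,-0.3,0,0,8.5,-0.3,0,0,8.5]';python3 -m creep '[0,0,0,0]';  python3 goto.py .5365 .1314 .14 87.6
```

```text
clock: 9.3
eef_pos: [0.5386, 0.1316, 0.1429]
ee_rot: [-179.6, -0.4, 87.3]
ft_force: [0.9, -1.3, -3.0]
opening: 0.0186
clock: 9.4
eef_pos: [0.5386, 0.1315, 0.1429]
ee_rot: [-179.6, -0.4, 87.1]
ft_force: [-0.3, -1.2, -1.7]
opening: 0.0185
shift mm [-0.3 -2.1  2.9] twist -0.5 j7 -30.9 t 9.4 F [-0.3 -1.2 -1.7]
```

```bash
python3 -m creep '[0,0,0,0,0,0,0,0,0,0,0,0,0,0,0,0]' 0.6; python3 -m creep '[0,0,-40,0,0,0,-40,0,0,0,-10,0,0,0,0,0]'
python3 - <<'E'
from h import *
c=cap('wrist','w6');crop(c,230,150,400,300,4.5,'w6c')
E
```

```text
clock: 9.8
eef_pos: [0.5386, 0.132, 0.1434]
ee_rot: [-179.7, -0.4, 87.8]
ft_force: [0.2, -0.3, -0.2]
opening: 0.0425
clock: 10.2
eef_pos: [0.5384, 0.1312, 0.2352]
ee_rot: [-179.5, -0.4, 88.1]
ft_force: [0.5, -1.1, -0.5]
opening: 0.0521
```

View pics/w6.png

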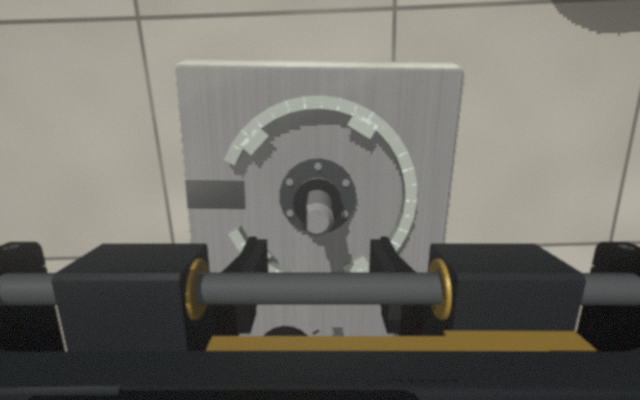

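View pics/w6c.png

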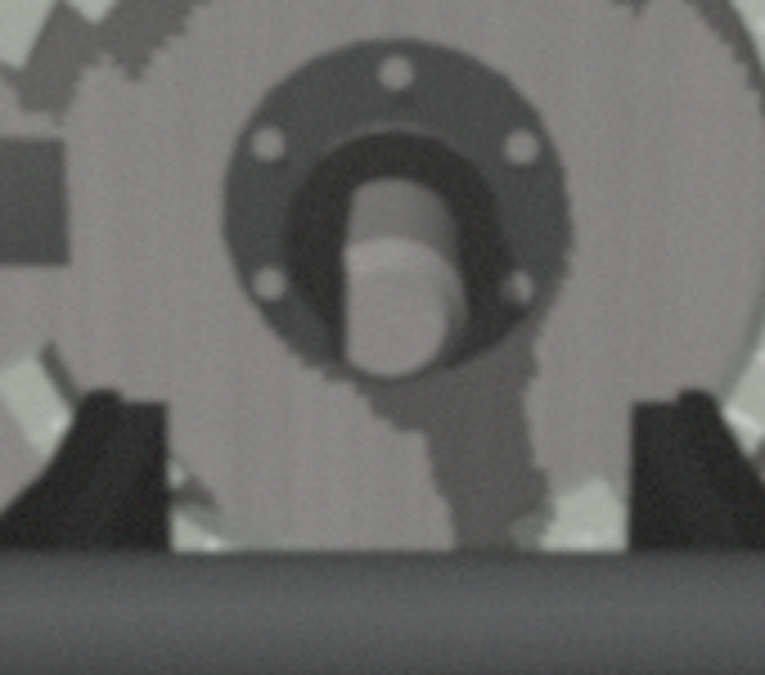

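The wrist view shows the flat as a vertical edge at u≈306, facing the trough at (215,194) on the left, so the shaft is aligned. Next is the collar.

```bash
python3 - <<'E'
from h import *
c=load('wrist');print(onz(c,316.8,221,.174),onz(c,230+396/4.5,150+208/4.5,.106))
E
python3 goto.py .488 -.296 .2 136
```

```text
[0.53551614 0.1306978  0.174     ] [0.53576701 0.13137774 0.106     ]
shift mm [-428.8  -35.6   31.9] twist -47.9 j7 -27.5 t 10.25 F [ 0.1 -0.   0.7]
```

```bash
python3 -m creep '[-47,-4,0,0,-47,-4,0,0,-47,-4,0,0,-47,-4,0,0,-47,-4,0,0]' 0.85; python3 -m creep '[-47,-4,0,0,-47,-4,0,0,-47,-4,0,0,-40,-4,0,0,0,0,0,-8.5]'; python3 -m creep '[0,0,0,-8.5,0,0,0,-8.5,0,0,0,-8.5,0,0,0,-8.5,0,0,0,-5]' ; python3 -m creep '[0,0,0,0]'; python3 goto.py .488 -.296 .15 136;python3 - <<'E'
from h import *
c=cap('wrist','w7')
E
```

```text
clock: 10.75
eef_pos: [0.5077, -0.1024, 0.2251]
ee_rot: [-179.0, -0.7, 89.0]
ft_force: [0.4, 0.3, 0.1]
opening: 0.0733
clock: 11.25
eef_pos: [0.48, -0.2976, 0.2135]
ee_rot: [-178.5, -1.0, 97.1]
ft_force: [-0.5, -0.7, -0.5]
opening: 0.0741
clock: 11.75
eef_pos: [0.4752, -0.2986, 0.2029]
ee_rot: [-179.3, -2.5, 137.1]
ft_force: [0.5, -0.0, 0.1]
opening: 0.0741
clock: 11.85
eef_pos: [0.4745, -0.2983, 0.2011]
ee_rot: [-179.3, -2.7, 137.2]
ft_force: [-0.1, 0.2, 1.1]
opening: 0.0738
shift mm [-10.7  11.5  50.5] twist 1.2 j7 67.9 t 11.85 F [-0.1  0.2  1.1]
```

View pics/w7.png

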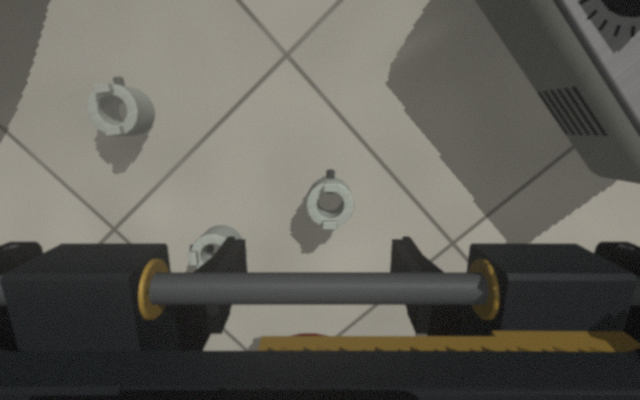

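Run:
```python
from h import *
c=load('wrist');crop(c,285,155,375,245,8,'w7c')
s=ctrl.get_state();M=R.from_euler('xyz',s['ee_rot'],degrees=True).as_matrix();print(M[:,2])
```

```text
[-0.04242118  0.02290743 -0.99883717]
```

View pics/w7c.png

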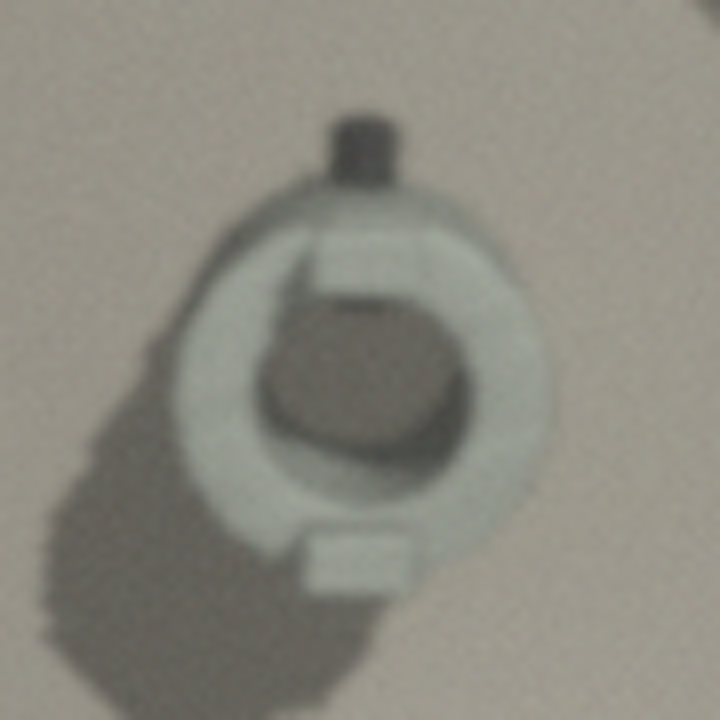

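Run:
```python
from h import *
c=load('wrist');f=lambda x,y:(285+x/8-.44,155+y/8-.44)
ang=lambda a,b:np.degrees(np.arctan2(*(b-a)[[1,0]]))
C=onz(c,*f(362,398),.036);S=onz(c,*f(364,125),.0135)
l1,l2=onz(c,*f(368,232),.044),onz(c,*f(357,598),.044)
E1,E2=onz(c,*f(175,397),.036),onz(c,*f(549,397),.036)
print(C,S,ang(C,S),np.linalg.norm((S-C)[:2]));print(l1,l2,ang(l2,l1),np.linalg.norm(l1-l2),(l1+l2)/2);print(E1,E2,(E1+E2)/2,np.linalg.norm(E1-E2))
```

```text
[ 0.48754707 -0.29823725  0.036     ] [ 0.4651322  -0.27685763  0.0135    ] 136.3541505269281 0.030976033037431405
[ 0.47155582 -0.28294185  0.044     ] [ 0.50427739 -0.31451945  0.044     ] 136.01925601167696 0.0454735725222942 [ 0.4879166  -0.29873065  0.044     ]
[ 0.47180306 -0.31518403  0.036     ] [ 0.50307431 -0.28115121  0.036     ] [ 0.48743868 -0.29816762  0.036     ] 0.04621821786201899
```

```bash
cat >> goto.py <<'E'
print('toolz tilt mrad world',(1000*M[:2,2]).round(1), 'in tool frame x,y lean', (1000*(-M[2,:2])).round(1),'joints',s['joints'].round(1))
E
python3 -m creep '[0,0,0,0,0,0,0,0]' 0.75; python3 goto.py .4876 -.2982 .12 136; python3 -m creep '[-7,8,0,0.5,0,0,0,0]';python3 goto.py .4876 -.2982 .12 136;python3 -m creep '[0,0,30,0,0,0,30,0]';python3 goto.py .4876 -.2982 .12 136
```

```text
clock: 12.1
eef_pos: [0.4739, -0.298, 0.1996]
ee_rot: [-179.3, -2.8, 136.8]
ft_force: [-0.3, 0.2, 0.3]
opening: 0.0672
shift mm [-14.   10.2  78.9] twist 0.8 j7 67.5 t 12.1 F [-0.3  0.2  0.3]
toolz tilt mrad world [-44.  24.] in tool frame x,y lean [-48.6  12.6] joints [ 54.9  16.9 -32.9  91.6   9.   77.1  67.5]
clock: 12.3
eef_pos: [0.4853, -0.2968, 0.199]
ee_rot: [-179.2, -2.8, 136.1]
ft_force: [-0.8, 1.1, -0.9]
opening: 0.0657
shift mm [-6.5  1.6 78.8] twist 0.1 j7 65.8 t 12.3 F [-0.8  1.1 -0.9]
toolz tilt mrad world [-44.   23.8] in tool frame x,y lean [-48.2  13.3] joints [ 53.8  18.1 -32.8  90.3   9.6  77.4  65.8]
clock: 12.5
eef_pos: [0.4862, -0.2962, 0.1417]
ee_rot: [-179.3, -2.3, 136.1]
ft_force: [-0.7, 0.1, -0.1]
opening: 0.0656
shift mm [-3.3 -0.2 21.6] twist 0.1 j7 64.5 t 12.5 F [-0.7  0.1 -0.1]
toolz tilt mrad world [-37.   19.6] in tool frame x,y lean [-40.3  11.5] joints [ 53.4  20.4 -32.4  94.6  11.2  70.7  64.5]
```

```bash
python3 -m creep '[0,0,-10,0,0,0,-10,0,0,0,-10,0,0,0,-10,0,0,0,-10,0]';python3 goto.py .4876 -.2982 .12 136;python3 -m creep '[0,0,25,0,0,0,25,0,0,0,0,0]';python3 goto.py .4876 -.2982 .12 136; python3 -m creep '[0,0,0,8.5,0,0,0,8.5,0,0,0,8.5]';python3 goto.py .4876 -.2982 .12 136;python3 -m creep '[0,0,0,-5,0,0,0,-5,0,0,0,-5,0,0,0,-5,0,0,0,-5]';python3 goto.py .4876 -.2982 .12 136
```

```text
clock: 13.0
eef_pos: [0.4885, -0.2966, 0.1968]
ee_rot: [-179.3, -2.4, 136.1]
ft_force: [-0.1, -1.0, 0.4]
opening: 0.065
shift mm [-3.7 -0.9 76.7] twist 0.1 j7 65.5 t 13.0 F [-0.1 -1.   0.4]
toolz tilt mrad world [-38.1  20.8] in tool frame x,y lean [-41.9  11.4] joints [ 53.7  18.2 -32.9  90.4   9.7  76.8  65.5]
clock: 13.3
eef_pos: [0.4898, -0.2974, 0.1532]
ee_rot: [-179.4, -1.8, 136.0]
ft_force: [0.0, 1.1, 0.3]
opening: 0.0653
shift mm [ 0.  -1.8 33.3] twist 0.0 j7 64.6 t 13.3 F [0.  1.1 0.3]
toolz tilt mrad world [-29.5  14.7] in tool frame x,y lean [-31.4   9.9] joints [ 53.4  19.9 -32.6  93.8  11.   71.5  64.6]
clock: 13.6
eef_pos: [0.4912, -0.2982, 0.1586]
ee_rot: [-178.8, -1.2, 110.1]
ft_force: [0.1, -0.8, 0.5]
opening: 0.0651
shift mm [ 0.4 -2.6 38.7] twist -25.9 j7 39.8 t 13.6 F [ 0.1 -0.8  0.5]
toolz tilt mrad world [-26.2  13.1] in tool frame x,y lean [-21.3  20.1] joints [ 50.4  19.  -28.8  93.6   9.4  71.6  39.8]
clock: 14.1
eef_pos: [0.4948, -0.2995, 0.1701]
ee_rot: [-179.6, -1.0, 135.4]
ft_force: [0.3, -0.7, 0.1]
opening: 0.0655
shift mm [ 5.1 -3.7 50.2] twist -0.6 j7 64.2 t 14.1 F [ 0.3 -0.7  0.1]
toolz tilt mrad world [-18.2   7.5] in tool frame x,y lean [-18.3   7.5] joints [ 53.3  19.1 -32.5  92.6  10.6  72.6  64.2]
```

```bash
python3 -m creep '[4,-3,10,-0.5,0,0,10,0,0,0,10,0,0,0,10,0]';python3 goto.py .4876 -.2982 .12 136; python3 -m creep '[0,0,0,4,0,0,0,4]';python3 goto.py .4876 -.2982 .12 136;python3 -m creep '[0,0,0,-4,0,0,0,-4]';python3 goto.py .4876 -.2982 .12 136
```

```text
clock: 14.5
eef_pos: [0.4904, -0.2998, 0.1324]
ee_rot: [-179.6, -0.7, 135.6]
ft_force: [0.2, -0.2, 0.7]
opening: 0.0655
shift mm [ 3.  -0.8 12.5] twist -0.4 j7 63.9 t 14.5 F [ 0.2 -0.2  0.7]
toolz tilt mrad world [-13.3   4. ] in tool frame x,y lean [-12.3   6.4] joints [ 53.4  20.3 -32.2  95.9  11.6  67.9  63.9]
clock: 14.7
eef_pos: [0.4891, -0.2991, 0.1291]
ee_rot: [-179.5, -0.9, 127.3]
ft_force: [-0.3, 0.6, 0.1]
opening: 0.0655
shift mm [ 1.5 -0.6  9.1] twist -8.7 j7 55.9 t 14.7 F [-0.3  0.6  0.1]
toolz tilt mrad world [-16.7   6.3] in tool frame x,y lean [-15.2   9.4] joints [ 52.4  20.3 -30.9  96.1  11.1  67.7  55.9]
clock: 14.9
eef_pos: [0.4885, -0.2985, 0.127]
ee_rot: [-179.6, -1.1, 135.2]
ft_force: [-1.2, 0.3, 0.2]
opening: 0.0651
shift mm [ 0.7 -0.3  7. ] twist -0.8 j7 63.4 t 14.9 F [-1.2  0.3  0.2]
toolz tilt mrad world [-18.8   7.6] in tool frame x,y lean [-18.7   7.8] joints [ 53.3  20.6 -32.1  96.2  11.7  67.7  63.4]
```

```bash
python3 -m creep '[1,-0.3,30,-0.8,0,0,30,0,0,0,20,0,0,0,0,0]';python3 goto.py .4876 -.2982 .007 136.2
```

```text
clock: 15.3
eef_pos: [0.4856, -0.2969, 0.0421]
ee_rot: [-179.6, -1.1, 136.0]
ft_force: [0.3, 0.7, 0.4]
opening: 0.0654
shift mm [-3.1  0.7 35. ] twist -0.2 j7 61.6 t 15.3 F [0.3 0.7 0.4]
toolz tilt mrad world [-19.6   8.5] in tool frame x,y lean [-19.9   7.5] joints [ 52.1  25.9 -30.8 100.7  15.2  58.8  61.6]
```

```bash
python3 -m creep '[-3,0.5,15,0,-0.5,0,15,0,0,0,0,0]';python3 goto.py .4876 -.2982 .007 136.2
```

```text
clock: 15.6
eef_pos: [0.4886, -0.299, 0.0105]
ee_rot: [-179.6, -1.1, 135.9]
ft_force: [-0.4, 0.4, -0.5]
opening: 0.065
shift mm [ 1.3 -0.1  3.5] twist -0.3 j7 60.5 t 15.6 F [-0.4  0.4 -0.5]
toolz tilt mrad world [-18.8   8.1] in tool frame x,y lean [-19.1   7.3] joints [ 51.2  28.7 -29.9 101.2  16.8  55.8  60.5]
```

```bash
python3 -m creep '[1,0,3,0,0,0,0,0,0,0,0,0,0,0,0,0]' 0 30;python3 goto.py .4876 -.2982 .007 136.2
python3 - <<'E'
from h import *
c=cap('wrist','w8');
E
```

```text
clock: 16.0
eef_pos: [0.4887, -0.2987, 0.0085]
ee_rot: [-179.6, -1.0, 135.9]
ft_force: [0.8, -0.1, -1.9]
opening: 0.0466
shift mm [ 1.1 -0.4  1.6] twist -0.3 j7 60.3 t 16.0 F [ 0.8 -0.1 -1.9]
toolz tilt mrad world [-17.2   7.1] in tool frame x,y lean [-17.2   6.9] joints [ 51.2  28.8 -29.9 101.4  17.   55.4  60.3]
```

View pics/w8.png

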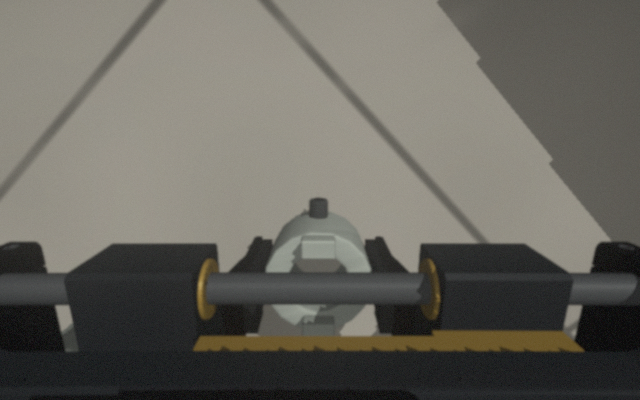

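Run:
```python
from h import *
c=load('wrist');crop(c,255,190,385,345,5,'w8c')
```

```text
(no output)
```

View pics/w8c.png

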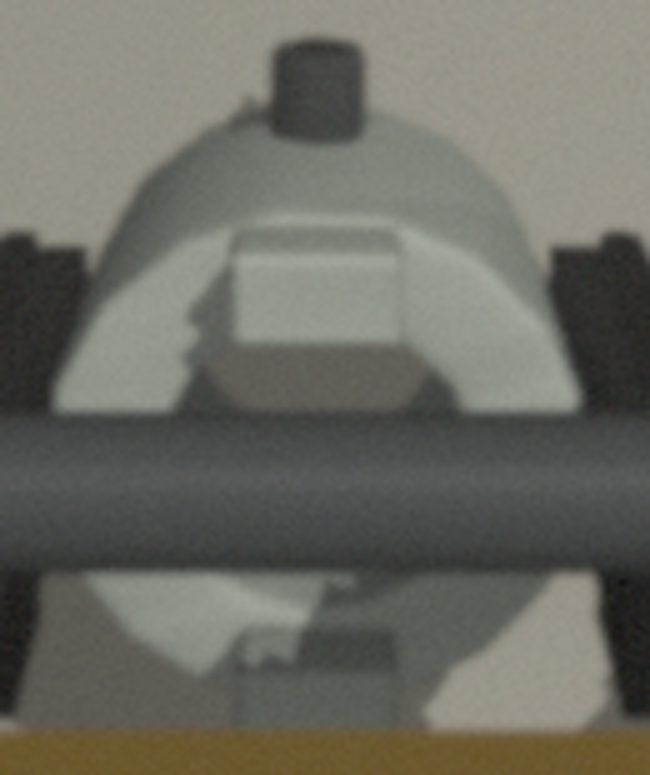

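Run:
```python
from h import *
c=load('wrist');f=lambda x,y:(255+x/5-.4,190+y/5-.4)
s=ctrl.get_state();M=R.from_euler('xyz',s['ee_rot'],degrees=True).as_matrix()
T=lambda p:(1000*M.T@(p-s['eef_pos'])).round(1)
print('rim',T(onz(c,*f(317,215),.036)),'lugfront',T(onz(c,*f(317,255),.044)),'lug in',T(onz(c,*f(317,343),.044)),'rear lug in top',T(onz(c,*f(317,665),.044)),'screw',T(onz(c,*f(318,42),.015)), 'fing')
```

```text
rim [ 24.2  -0.7 -27.1] lugfront [ 23.8  -0.7 -35.1] lug in [ 16.2  -0.6 -35.2] rear lug in top [-13.2  -0.6 -35.7] screw [33.6 -0.6 -5.9] fing
```

```bash
python3 -m creep '[0,0,-15,0,0,0,-45,0,0,0,-45,0,0,0,-45,0,0,0,-45,0]';python3 -m creep '[0,0,-25,0,0,0,0,0]'; python3 goto.py .536 .131 .225 177.6
```

```text
clock: 16.55
eef_pos: [0.4884, -0.2977, 0.2079]
ee_rot: [-179.5, -1.6, 136.0]
ft_force: [-0.1, -1.0, -2.6]
opening: 0.0466
clock: 16.75
eef_pos: [0.4916, -0.2984, 0.2436]
ee_rot: [-179.7, -0.9, 136.1]
ft_force: [-0.5, -0.5, -2.5]
opening: 0.0465
shift mm [265.6 340.2  20.9] twist -41.5 j7 66.3 t 16.75 F [-0.5 -0.5 -2.5]
toolz tilt mrad world [-16.1   7.1] in tool frame x,y lean [-16.5   6.1] joints [ 54.1  15.9 -33.3  87.4   8.7  80.3  66.3]
```

```bash
python3 -m creep '[29,37.5,0,0,29,37.5,0,0,29,37.5,0,0,29,37.5,0,0,29,37.5,0,0]';python3 -m creep '[29,37.5,0,0,29,37.5,0,0,29,37.5,0,0,0,0,0,-7,0,0,0,-7]';python3 -m creep '[0,0,0,-7,0,0,0,-7,0,0,0,-7,0,0,0,-5,0,0,0,0]'; python3 goto.py .536 .131 .225 177.6
```

```text
clock: 17.25
eef_pos: [0.5154, -0.0631, 0.2433]
ee_rot: [-179.5, -0.9, 135.3]
ft_force: [1.3, 0.5, -1.7]
opening: 0.046
clock: 17.75
eef_pos: [0.5281, 0.0935, 0.2415]
ee_rot: [-179.6, -1.2, 150.2]
ft_force: [0.3, -1.4, -1.4]
opening: 0.0465
clock: 18.25
eef_pos: [0.5243, 0.0955, 0.2383]
ee_rot: [179.8, -1.6, 177.8]
ft_force: [0.3, -0.2, -0.3]
opening: 0.0469
shift mm [-10.7  35.9  13.1] twist 0.2 j7 64.1 t 18.25 F [ 0.3 -0.2 -0.3]
toolz tilt mrad world [-27.4   4. ] in tool frame x,y lean [-27.5  -2.9] joints [ 31.6  14.8 -53.9  92.8  11.3  79.9  64.1]
```

```bash
python3 -m creep '[-6,18,6,0,-5,17,6,0,0,0,0,0]'; python3 goto.py .5368 .131 .225 177.6;python3 - <<'E'
from h import *
c=cap('wrist','w9');crop(c,240,170,400,340,4.4,'w9c')
c=cap('side');crop(c,260,110,380,220,6,'s9')
E
```

```text
clock: 18.55
eef_pos: [0.5357, 0.1298, 0.2246]
ee_rot: [179.9, -1.7, 177.2]
ft_force: [-0.3, -0.1, -1.8]
opening: 0.0467
shift mm [-1.1  1.3 -0.4] twist -0.4 j7 58.4 t 18.55 F [-0.3 -0.1 -1.8]
toolz tilt mrad world [-29.2   2.6] in tool frame x,y lean [-29.3  -1.1] joints [ 26.6  18.4 -53.8  91.3  14.1  79.4  58.4]
```

View pics/w9c.png

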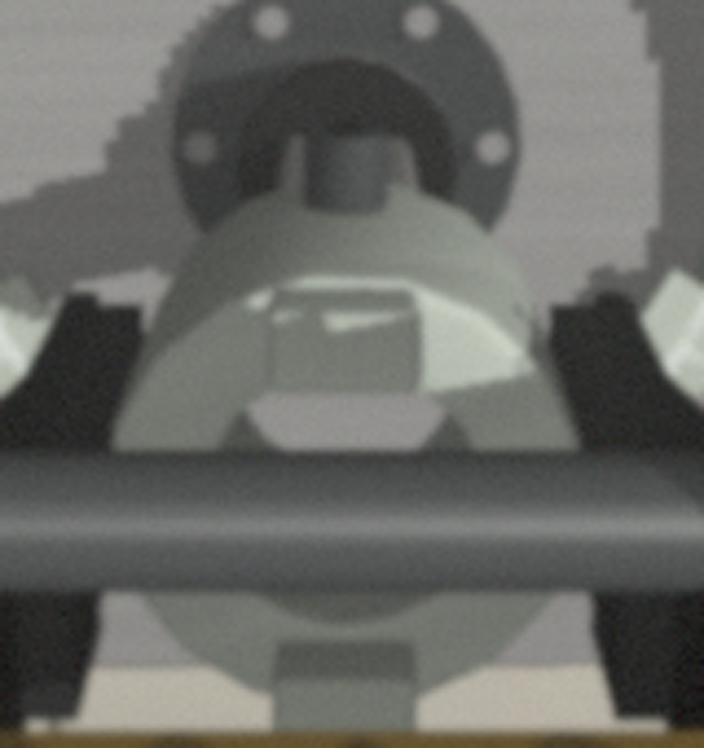

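View pics/s9.png

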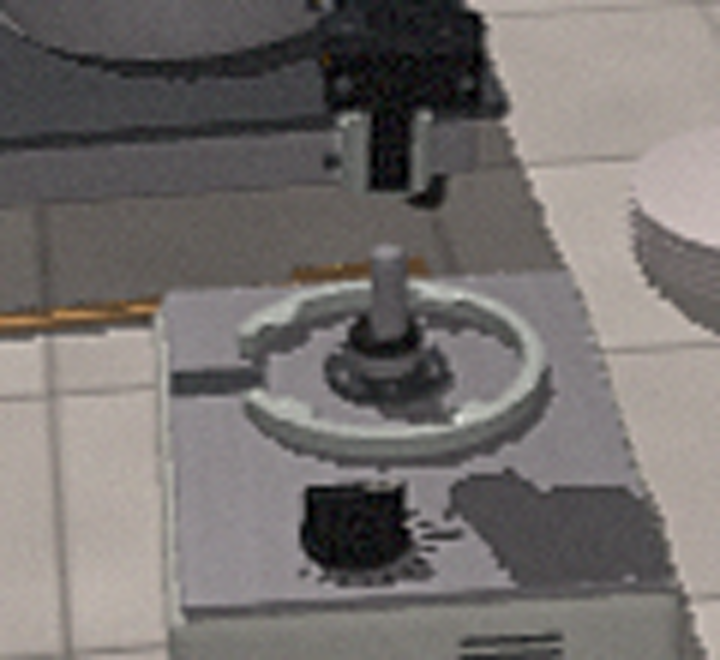

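Run:
```python
from h import *
c=load('side');crop(c,300,120,350,180,13,'s9b')
for z in(.174,.15,.216,.23,.252):print(z,((proj(c,[.536,.131,z])-[300,120]+.46)*13).round(1),((proj(c,[.537,.131,z])-[300,120]+.46)*13).round(1))
```

```text
0.174 [314.3 423.5] [318.4 423.2]
0.15 [314.8 510.5] [318.8 510.2]
0.216 [313.5 267. ] [317.6 266.7]
0.23 [313.2 213.7] [317.4 213.4]
0.252 [312.7 128.6] [316.9 128.3]
```

View pics/s9b.png

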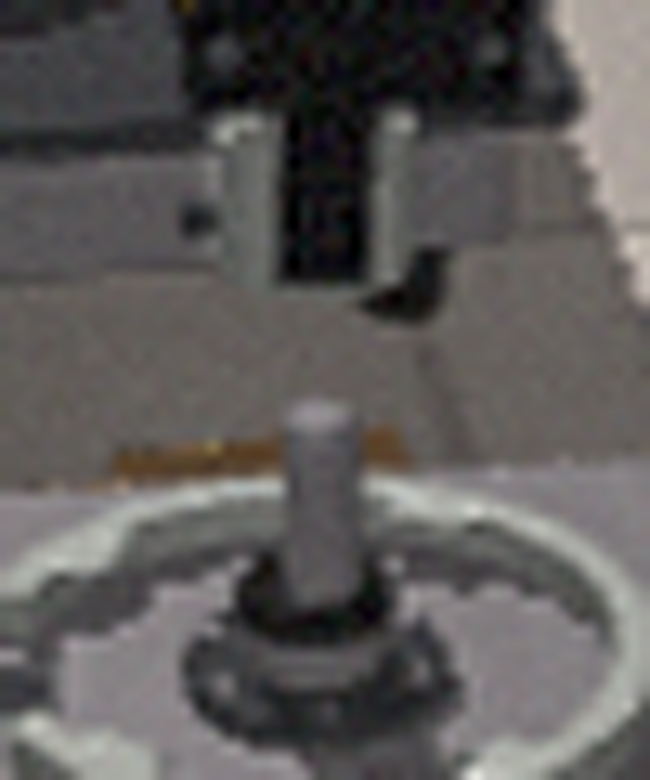

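```bash
python3 -m creep '[0,0,15,-0.4,0,0,15,0,0,0,0,0]' 0 35; python3 goto.py .5355 .1300 .1305 177.6
```

```text
clock: 18.95
eef_pos: [0.5348, 0.1254, 0.1927]
ee_rot: [-179.9, -1.6, 177.3]
ft_force: [-0.1, -0.2, -2.4]
opening: 0.0465
shift mm [-2.3  4.7 62.1] twist -0.3 j7 58.0 t 18.95 F [-0.1 -0.2 -2.4]
toolz tilt mrad world [-28.5  -0. ] in tool frame x,y lean [-28.4   1.4] joints [ 26.6  19.5 -53.3  94.1  15.3  76.   58. ]
```

```bash
python3 -m creep '[-1,4.5,0,-0.3,0,0,0,0]'; python3 goto.py .5355 .1300 .1885 177.6; python3 -m creep '[0,0,0,0,0,0,0,0]';python3 goto.py .5355 .1300 .1885 177.6
```

```text
clock: 19.15
eef_pos: [0.5358, 0.1294, 0.192]
ee_rot: [-179.9, -1.7, 177.6]
ft_force: [-0.4, 1.1, -1.2]
opening: 0.047
shift mm [0.2 0.6 3.6] twist -0.0 j7 57.7 t 19.15 F [-0.4  1.1 -1.2]
toolz tilt mrad world [-29.4  -0.4] in tool frame x,y lean [-29.4   1.7] joints [ 26.1  19.9 -53.3  93.8  15.6  76.1  57.7]
clock: 19.35
eef_pos: [0.5361, 0.1296, 0.1926]
ee_rot: [-179.9, -1.6, 177.6]
ft_force: [-0.2, -0.4, -2.4]
opening: 0.0465
shift mm [0.5 0.4 4.1] twist -0.0 j7 57.7 t 19.35 F [-0.2 -0.4 -2.4]
toolz tilt mrad world [-28.7  -0.1] in tool frame x,y lean [-28.7   1.4] joints [ 26.   19.8 -53.3  93.8  15.6  76.1  57.7]
```

```bash
python3 -m creep '[0.5,0.4,5,0,0,0.5,4,0]'; python3 goto.py .5355 .1300 .1305 177.6;  python3 - <<'E'
from h import *
c=cap('wrist','w10');crop(c,240,170,400,340,4.4,'w10c')
c=cap('side');crop(c,300,120,350,180,13,'s10b')
E
```

```text
clock: 19.55
eef_pos: [0.5359, 0.1307, 0.1839]
ee_rot: [-179.9, -1.5, 177.5]
ft_force: [-0.2, 0.6, -2.3]
opening: 0.0466
shift mm [-1.1 -0.7 53.4] twist -0.1 j7 57.3 t 19.55 F [-0.2  0.6 -2.3]
toolz tilt mrad world [-27.   0.] in tool frame x,y lean [-27.    1.1] joints [ 25.8  20.2 -53.2  94.5  15.9  75.1  57.3]
```

View pics/w10c.png

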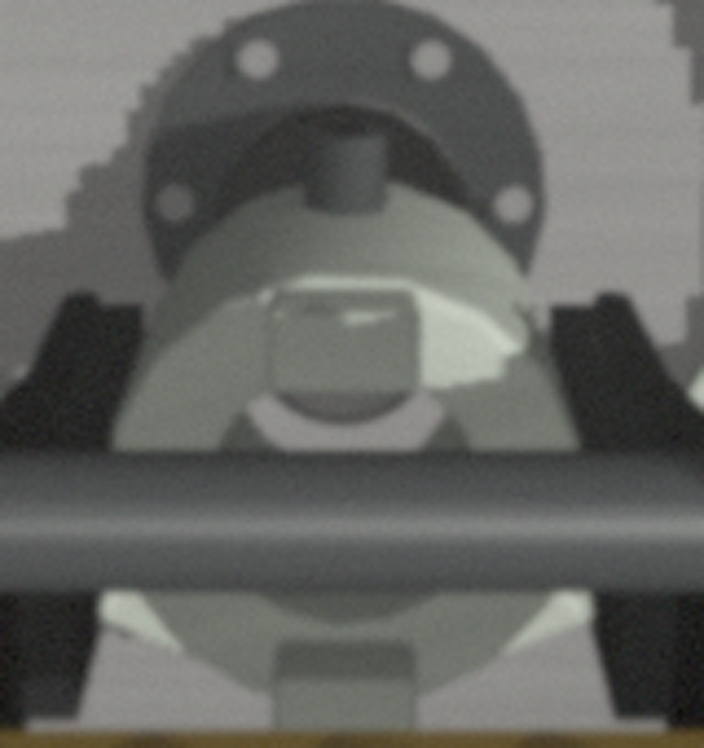

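View pics/s10b.png

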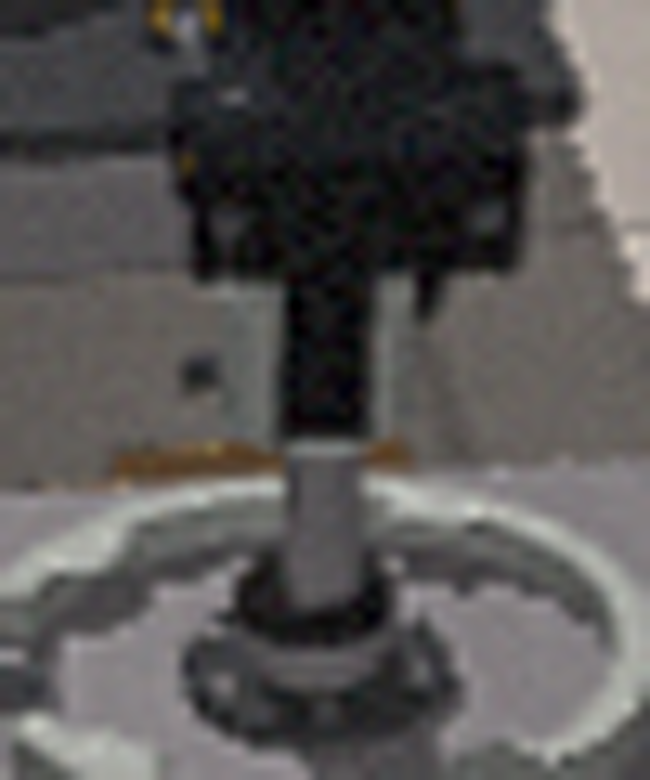

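```bash
python3 -m creep '[0.2,-0.5,6,0,0.2,0,5,0]'; python3 goto.py .5355 .1300 .1305 177.6
```

```text
clock: 19.85
eef_pos: [0.5352, 0.1302, 0.1723]
ee_rot: [-179.9, -1.6, 177.6]
ft_force: [-0.4, 0.3, -3.1]
opening: 0.0465
shift mm [-1.5 -0.2 41.8] twist -0.0 j7 57.0 t 19.85 F [-0.4  0.3 -3.1]
toolz tilt mrad world [-27.1   0.1] in tool frame x,y lean [-27.1   1.1] joints [ 25.7  20.7 -53.   95.5  16.4  73.9  57. ]
```

```bash
python3 -m creep '[-0.4,0,5,0,-0.2,0,5,0]'; python3 goto.py .5355 .1300 .1305 177.6; python3 -m creep '[-0.2,0,5,0,-0.2,0,4,0]'; python3 goto.py .5355 .1300 .1305 177.6
```

```text
clock: 20.05
eef_pos: [0.5353, 0.1301, 0.1612]
ee_rot: [-179.9, -1.6, 177.5]
ft_force: [-0.7, 1.0, -2.8]
opening: 0.0465
shift mm [-1.  -0.  30.7] twist -0.1 j7 56.6 t 20.05 F [-0.7  1.  -2.8]
toolz tilt mrad world [-27.4  -0. ] in tool frame x,y lean [-27.4   1.2] joints [ 25.4  21.3 -52.8  96.2  16.9  72.7  56.6]
clock: 20.25
eef_pos: [0.5353, 0.13, 0.151]
ee_rot: [-179.9, -1.6, 177.5]
ft_force: [0.0, 0.1, -1.8]
opening: 0.0466
shift mm [-0.7  0.1 20.5] twist -0.1 j7 56.3 t 20.25 F [ 0.   0.1 -1.8]
toolz tilt mrad world [-28.   -0.1] in tool frame x,y lean [-28.    1.3] joints [ 25.2  21.9 -52.5  96.8  17.4  71.7  56.3]
```

```bash
python3 -m creep '[-0.2,0,5,0,-0.2,0,5,0]' 0 45; python3 goto.py .5355 .1300 .1305 177.6; python3 -m creep '[-0.1,0,2,0,-0.1,0,2,0]'; python3 goto.py .5355 .1300 .1305 177.6
```

```text
clock: 20.45
eef_pos: [0.5355, 0.13, 0.1402]
ee_rot: [-179.9, -1.6, 177.5]
ft_force: [-0.2, 0.4, -2.0]
opening: 0.0463
shift mm [-0.2  0.   9.7] twist -0.1 j7 55.9 t 20.45 F [-0.2  0.4 -2. ]
toolz tilt mrad world [-27.9   0.1] in tool frame x,y lean [-27.9   1.1] joints [ 24.9  22.6 -52.2  97.5  18.   70.6  55.9]
clock: 20.65
eef_pos: [0.5355, 0.1299, 0.1355]
ee_rot: [-179.9, -1.6, 177.5]
ft_force: [-1.1, -0.7, 2.5]
opening: 0.0466
shift mm [-0.2  0.1  5. ] twist -0.1 j7 55.7 t 20.65 F [-1.1 -0.7  2.5]
toolz tilt mrad world [-28.4  -0. ] in tool frame x,y lean [-28.4   1.3] joints [ 24.8  22.9 -52.1  97.8  18.3  70.2  55.7]
```

```bash
python3 -m creep '[0,0,2.5,0,0,0,2.5,0]'; python3 goto.py .5355 .1300 .1303 177.6; python3 -m creep '[0,0,1,0,0,0,0,0]'; python3 goto.py .5355 .1300 .1303 177.6
```

```text
clock: 20.85
eef_pos: [0.5357, 0.13, 0.1311]
ee_rot: [-179.9, -1.6, 177.5]
ft_force: [-2.5, -1.3, 5.4]
opening: 0.0465
shift mm [ 0.1 -0.   0.9] twist -0.1 j7 55.5 t 20.85 F [-2.5 -1.3  5.4]
toolz tilt mrad world [-27.5  -0.3] in tool frame x,y lean [-27.5   1.5] joints [ 24.6  23.1 -52.   98.1  18.5  69.7  55.5]
clock: 21.05
eef_pos: [0.5358, 0.1301, 0.1307]
ee_rot: [-179.9, -1.5, 177.5]
ft_force: [-2.4, -0.9, 5.4]
opening: 0.0463
shift mm [ 0.3 -0.2  0.4] twist -0.1 j7 55.4 t 21.05 F [-2.4 -0.9  5.4]
toolz tilt mrad world [-26.8  -0.7] in tool frame x,y lean [-26.8   1.8] joints [ 24.6  23.1 -51.9  98.1  18.6  69.6  55.4]
```

```bash
python3 -m creep '[0,0,1,0]'; python3 goto.py .5355 .1300 .1303 177.6;  python3 - <<'E'
from h import *
c=cap('wrist','w11');crop(c,240,130,400,300,4.4,'w11c')
c=cap('side','s11');crop(c,280,120,360,190,9,'s11b'); cap('top','t11')
for i in range(8): ctrl.capture('side')
s=ctrl.get_state();print(s['clock'],s['eef_pos'],s['ft_force'])
E
```

```text
clock: 21.15
eef_pos: [0.536, 0.1302, 0.1303]
ee_rot: [-179.9, -1.5, 177.5]
ft_force: [-3.0, -1.8, 5.6]
opening: 0.0466
shift mm [ 0.5 -0.3  0. ] twist -0.1 j7 55.4 t 21.15 F [-3.  -1.8  5.6]
toolz tilt mrad world [-26.1  -0.8] in tool frame x,y lean [-26.    1.9] joints [ 24.6  23.2 -51.9  98.1  18.6  69.6  55.4]
21.7 [0.53605258 0.13022934 0.13030233] [-2.16138545 -0.66342676  6.00548462]
```

View pics/w11c.png

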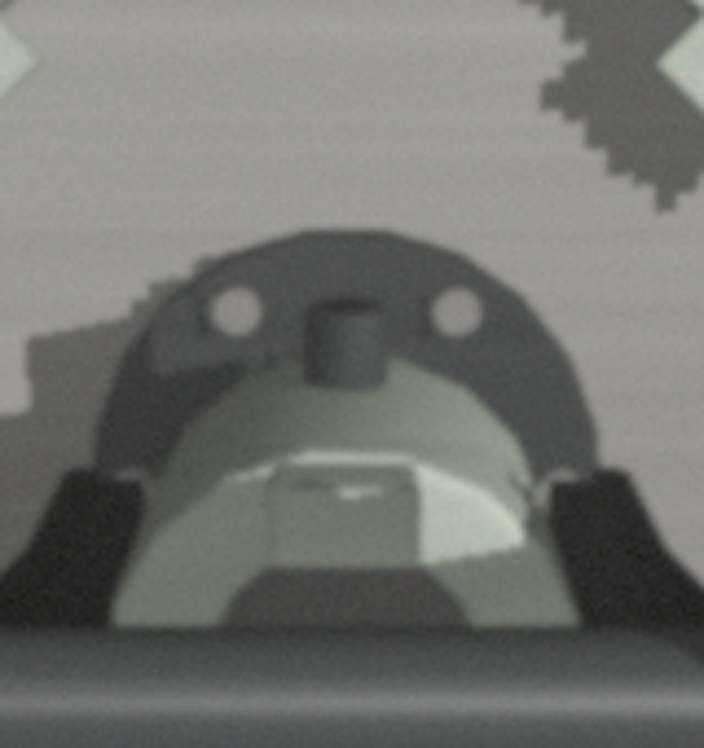

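View pics/s11b.png

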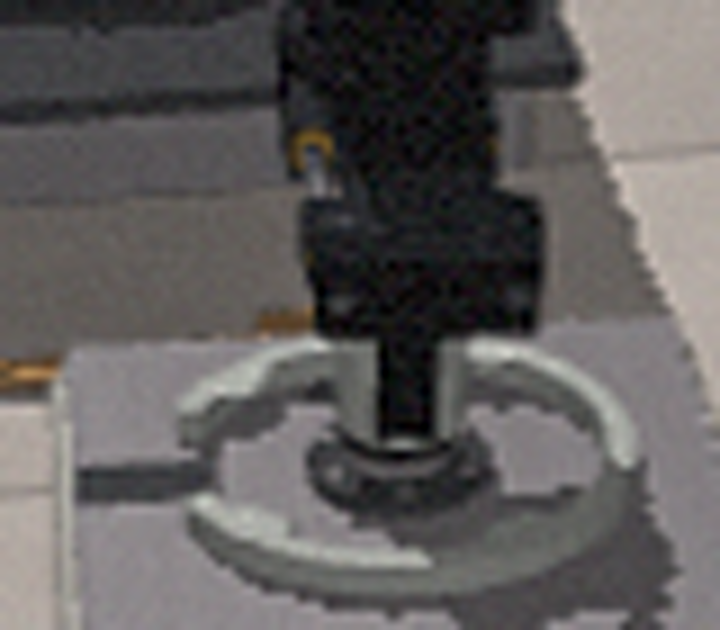

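View pics/s11.png

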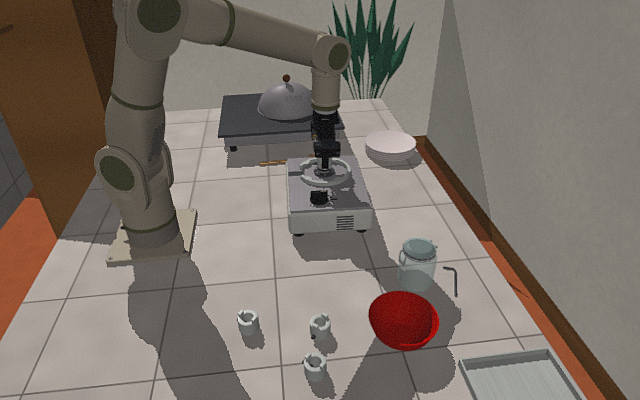

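```bash
python3 -c "
from station import ctrl
print(ctrl.finish_job())"
```

```text
the job is handed in; nothing more can be done
None
```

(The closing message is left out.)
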